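# Make up the tasting-panel caddy

## Robot

A 6-joint arm with a two-finger parallel gripper is mounted at the origin on the work surface. World frame = base frame: x ahead of the robot, y to its left, z up, the work surface at z = 0. Lengths are in m, angles in rad, forces in N, time in s.
With the tool pointing down it reaches from about 0.3 to 0.75 m from the base axis. Payload 8.5 kg.
Tool frame: the origin (TCP) lies midway between the tips of the shut fingers; the grasp point (between the pads) lies 19 mm behind it; z points along the fingers, y is the line along which they close (so a half turn about z gives the same grasp; the last joint's range is limited). The gripper opens to 88 mm and grips with 3 to 60 N. Pads are 18 mm wide; open, the fingers measure 123 mm over their backs; the gripper's body (75 mm by 187 mm) begins 45 mm behind the grasp point.
Start: joints at [0.99, 0.381, 1.297, -0, 1.464, -0.215], TCP at [0.197, 0.514, 0.239] pointing down, gripper open.
Joint ranges: [-3.11, 3.11], [-0.89, 2.33], [0.22, 2.48], [-1.42, 4.56], [0.17, 2.85], [-2.88, 2.88]. Speed limits (rad/s): [2.39, 2.39, 3.14, 3.14, 3.14, 3.14].

## Interface

Orientations are given as a unit quaternion [w, x, y, z].
In Python, from cell import arm, optics, ticket gives the robot as it stands.
- The arm moves only by the shell command python3 -m handwheel 'ROWS' [FORCE]. ROWS is a JSON object whose one key "plan" holds a list of rows, each an object with "xyz": the shift along the tool's x, y, z in m, a list of three; "turn": the turn, a rotation vector about the tool's x, y, z in units of 6 degrees (1.0 is 6 degrees), a list of three; "jaw": the opening, from 0 (shut) to 1 (fully open). A call has 1 to 10 rows; each row is the pose to reach, as a shift and turn from the pose commanded when the call began, along the tool's axes at that moment; what a row does not reach only later rows make up. A row lasts 1/10 s, in which the tool goes at most 50 mm and 8.59 degrees, less where a joint would pass 70% of its speed; a pose out of reach is approached as far as the arm can. A call with a gripper value outside its range is refused whole. The fingers move at their own pace and stop on an object; FORCE is the grip in N (left out, the last holds). Time passes only in rows, so rows that repeat a pose let the fingers close. It gives the time, the measured TCP pose, the force, the opening and the grip force at its end, in the units of the state.
- arm.observe(): the state, without advancing time (a new reading comes with each control period).
- optics.get_image(name): name is "scene" or "side" or "wrist"; returns the picture (480x640x3 uint8, red, green, blue); there is no depth.
- optics.camera_info(name): a dict with "intrinsics" (3x3 intrinsics, pixels), "k1" (the pictures are not rectified: a ray, as slopes to the right and down, at radius r is drawn at 1 + k1 r^2 times it, then the intrinsics apply), "camera_from_world" (4x4, takes a point from world to camera coordinates); the wrist camera has in their place "tool_from_camera" (4x4, takes a point from camera to tool coordinates, whose origin is the TCP and whose axes are the flange's). Camera axes: x right, y down, z forward; pixel columns grow to the right and rows downward; lengths in m; the calibration is good to about 2 mm. A picture is of the moment at which its call begins: read the wrist's pose just before it. camera_info takes no time and is no camera call.
- ticket.hand_in(): hands the job in; it is judged then, once.
The state is a dict: "clock": time; "joint_positions": joint angles; "dq": joint speeds; "effort": joint torques, N m; "eef_pos": TCP position; "eef_rot": TCP orientation; "contact_force": force on the tool from outside, world axes, zero at the start; "ft_torque": the same for the moment, N m; "finger_gap": opening from 0.0 (shut) to 1.0 (fully open); "grip_force": force on a finger pad.
Only numpy, scipy, OpenCV 4.12 (cv2) and the standard library are available. Lean on these libraries where they do the work, as an engineer would, in place of code of your own. Each camera call takes 0.05 s, during which the arm holds its last target. There are 200 camera calls.

## Task

Make up the tasting caddy: stand each of the three amber jars with a red, yellow or blue cap in the grey caddy's compartment whose pad has the colour of its cap, and only when all three are in, stand the steel tumbler on the white pad. Set everything down gently and upright, flat on its pad, not dropped. Leave the green-capped amber jar and the white jar with the red cap standing where they are.

Things in the scene. Friction and masses are not known exactly. Their poses are not given: they have to be found in the camera images.
- jar_red: Amber-brown jar with a red screw cap, loose, upright, filled, about 110 g. Round: body 42 mm diameter and 52 mm high, then the cap, 36 mm diameter, up to 70 mm; it is best gripped across the upper part of the body. Origin: centre of its underside; z up along its axis; its yaw means nothing
- jar_yellow: Amber-brown jar with a yellow screw cap, loose, upright, filled, about 110 g. Round: body 42 mm diameter and 52 mm high, then the cap, 36 mm diameter, up to 70 mm; it is best gripped across the upper part of the body. Origin: centre of its underside; z up along its axis; its yaw means nothing
- jar_blue: Amber-brown jar with a blue screw cap, loose, upright, filled, about 110 g. Round: body 42 mm diameter and 52 mm high, then the cap, 36 mm diameter, up to 70 mm; it is best gripped across the upper part of the body. Origin: centre of its underside; z up along its axis; its yaw means nothing
- tumbler: Straight steel rinsing tumbler, open at the top, empty, loose, upright: 50 mm outside diameter, 66 mm high, 3 mm wall, about 90 g. Origin: centre of its underside; z up along its axis; its yaw means nothing
- jar_green: Look-alike, not part of the set: amber-brown jar with a green screw cap, loose, upright, filled, about 110 g. Round: body 42 mm diameter and 52 mm high, then the cap, 36 mm diameter, up to 70 mm; it is best gripped across the upper part of the body. Origin: centre of its underside; z up along its axis; its yaw means nothing
- jar_pale: Look-alike, not part of the set: white (not amber) jar with a red screw cap, loose, upright, filled, about 110 g. Round: body 42 mm diameter and 52 mm high, then the cap, 36 mm diameter, up to 70 mm; it is best gripped across the upper part of the body. Origin: centre of its underside; z up along its axis; its yaw means nothing
- pad_red: Red pad, 62 x 62 x 4 mm, fixed in one compartment of the grey caddy (any of four); for the amber jar with the red cap. Origin: centre of its underside, 6 mm above the table (its top: 10 mm); x, y along the walls, z up. Caddy: fixed, 154 x 154 x 30 mm, 2 x 2 compartments 68 mm square inside, 74 mm pitch, 6 mm walls, tops 20 mm above the pads; side handles reach 16 mm out
- pad_yellow: Yellow pad, 62 x 62 x 4 mm, fixed in one compartment of the grey caddy (any of four); for the amber jar with the yellow cap. Origin: centre of its underside, 6 mm above the table (its top: 10 mm); x, y along the walls, z up. Caddy: fixed, 154 x 154 x 30 mm, 2 x 2 compartments 68 mm square inside, 74 mm pitch, 6 mm walls, tops 20 mm above the pads; side handles reach 16 mm out
- pad_blue: Blue pad, 62 x 62 x 4 mm, fixed in one compartment of the grey caddy (any of four); for the amber jar with the blue cap. Origin: centre of its underside, 6 mm above the table (its top: 10 mm); x, y along the walls, z up. Caddy: fixed, 154 x 154 x 30 mm, 2 x 2 compartments 68 mm square inside, 74 mm pitch, 6 mm walls, tops 20 mm above the pads; side handles reach 16 mm out
- pad_white: White pad, 62 x 62 x 4 mm, fixed in one compartment of the grey caddy (any of four); for the steel tumbler. Origin: centre of its underside, 6 mm above the table (its top: 10 mm); x, y along the walls, z up. Caddy: fixed, 154 x 154 x 30 mm, 2 x 2 compartments 68 mm square inside, 74 mm pitch, 6 mm walls, tops 20 mm above the pads; side handles reach 16 mm out

How it is judged:
By the outcome, as a careful person would: the job done as asked, in the order asked, and still so for the second after the job is handed in, with the robot touching nothing.
It also fails if it takes over 96 s, if anything falls off the work surface, if the arm or the gripper's body presses on something with over 40 N, if the wrist force passes 120 N, or if a joint passes its speed limit or range.

## Working session

There is one attempt and no reset: what is moved stays moved. The work goes in short steps, Python scripts to look and compute and a shell command to move; the robot and the scene stay as the last step left them, time stands still between calls to the robot, and variables do not carry over. Pictures are saved under pics/ and viewed, at most 14 in all, crops included, and the job is handed in when it is done.

```bash
ls; mkdir -p pics; python3 - <<'E'
from cell import arm, optics
import cv2
s=arm.observe();print(s)
for n in ("scene","side"):
    cv2.imwrite(f"pics/{n}0.png",optics.get_image(n)[:,:,::-1])
for n in ("scene","side","wrist"): print(n,optics.camera_info(n))
E
```

```text
pics
{'clock': 0.0, 'joint_positions': array([ 9.89693907e-01,  3.81210095e-01,  1.29821324e+00,  3.05585965e-05,
        1.46358399e+00, -2.15291232e-01]), 'dq': array([-1.19219730e-03,  1.08303015e-03, -6.81340973e-05,  1.45290754e-03,
        2.27324569e-03, -1.42744549e-03]), 'effort': array([-9.03873224e-04, -4.37937999e+01, -2.24550927e+01,  7.12843775e-02,
        3.54046735e-02, -1.87424553e-04]), 'eef_pos': array([0.1965844 , 0.51339179, 0.23814622]), 'eef_rot': array([-2.88276199e-04,  1.81889037e-01,  9.83318808e-01, -6.46104716e-04]), 'contact_force': array([-0.58868902,  0.17891693,  0.20430228]), 'ft_torque': array([-0.04127863, -0.05173678,  0.00075458]), 'grip_force': 0.0, 'finger_gap': 1.001027348252114}
scene {'intrinsics': array([[442.62951851,   0.        , 325.53404811],
       [  0.        , 442.62951851, 239.13028336],
       [  0.        ,   0.        ,   1.        ]]), 'k1': -0.02661941785715434, 'camera_from_world': array([[ 1.29361527e-02,  9.99808111e-01,  1.47104480e-02,
        -7.57965893e-04],
       [ 5.99793646e-01,  4.01223415e-03, -8.00144665e-01,

[... 533 characters left out ...]
9921884],
       [ 0.5213084 ,  0.66420358, -0.53579022,  0.94701607],
       [ 0.        ,  0.        ,  0.        ,  1.        ]])}
wrist {'intrinsics': array([[403.63717172,   0.        , 324.64638103],
       [  0.        , 403.63717172, 246.85247671],
       [  0.        ,   0.        ,   1.        ]]), 'k1': -0.026590847448258233, 'tool_from_camera': array([[ 7.21404961e-05, -9.57399119e-01, -2.88767937e-01,
         7.41668396e-02],
       [ 9.99999997e-01,  5.75546030e-05,  5.90015979e-05,
         1.01500063e-03],
       [-3.98681539e-05, -2.88767940e-01,  9.57399120e-01,
        -1.46062839e-01],
       [ 0.00000000e+00,  0.00000000e+00,  0.00000000e+00,
         1.00000000e+00]])}
```

View pics/scene0.png

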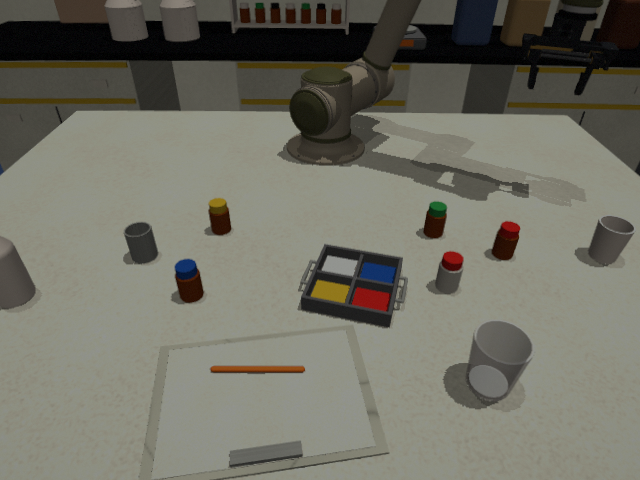

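View pics/side0.png

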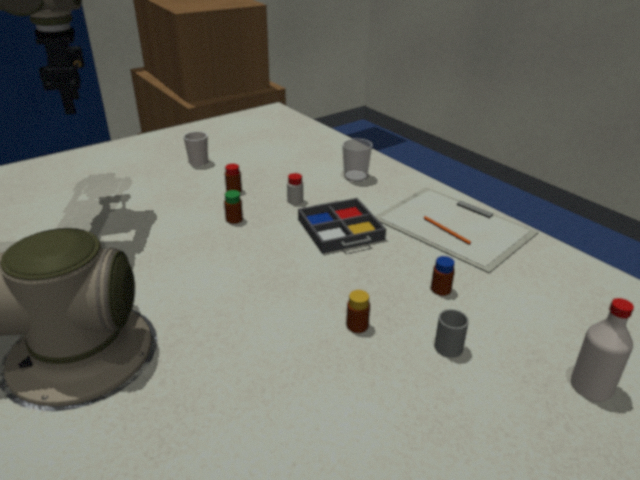

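The scene view shows the blue jar (189,281), yellow (219,217), green (436,220), amber with red cap (506,241) and white with red cap (451,272). The tumbler is at about (142,243) and the caddy is centred near (354,284). There is another, paler cup at (608,240). In the side view the pairs sit at blue (443,275), yellow (358,311), red (233,178), tumbler (451,333). Next, enlarged crops.

```bash
python3 - <<'E'
import cv2,numpy as np
a=cv2.imread("pics/scene0.png");b=cv2.imread("pics/side0.png")
A=cv2.resize(a[190:310,110:270],None,fx=5,fy=5,interpolation=cv2.INTER_CUBIC);cv2.imwrite("pics/sA.png",A)
B=cv2.resize(a[190:340,290:490],None,fx=4,fy=4,interpolation=cv2.INTER_CUBIC)
cv2.imwrite("pics/sB.png",B)
C=cv2.resize(b[190:340,290:490],None,fx=4,fy=4,interpolation=cv2.INTER_CUBIC);cv2.imwrite("pics/sC.png",C)
# caps, both views
for n,im,c in(("scene",a,dict(red=(510,228),yel=(219,205),blu=(187,268),grn=(437,209),pale=(452,260))),("side",b,dict(red=(232,169),yel=(358,299),blu=(444,264),grn=(233,196),pale=(295,179)))):
  h=cv2.cvtColor(im,cv2.COLOR_BGR2HSV)
  for k,(u,v) in c.items():
    w=h[v-14:v+15,u-14:u+15].astype(int);r=h[v,u].astype(int)
    d=abs(w[...,0]-r[0]);d=np.minimum(d,180-d);m=((d<8)&(w[...,1]>120)&(w[...,2]>90)).astype(np.uint8)
    _,l,st,ce=cv2.connectedComponentsWithStats(m);i=l[14,14]
    print(n,k,r,st[i]+[u-14,v-14,0,0,0],ce[i]+[u-14,v-14])
E
```

```text
scene red [  1 220 139] [501 221  19  11 147] [510.52380952 226.29931973]
scene yel [ 24 208 145] [209 198  17  10 125] [217.    202.392]
scene blu [110 205 107] [175 259  21  13 197] [184.85279188 265.1928934 ]
scene grn [ 67 179  97] [430 202  16   8 100] [437.81 205.47]
scene pale [  1 229 138] [443 251  20  13 193] [452.86010363 257.39896373]
side red [  0 206 114] [226 164  12   7  67] [231.49253731 166.6119403 ]
side yel [ 23 186 163] [350 290  19  14 210] [358.76190476 296.52380952]
side blu [110 197 119] [437 257  17  10 129] [444.90697674 261.27131783]
side grn [ 67 170 105] [226 191  13   7  74] [231.94594595 193.66216216]
side pale [  1 215 114] [289 173  13   7  73] [294.53424658 176.38356164]
```

View pics/sA.png

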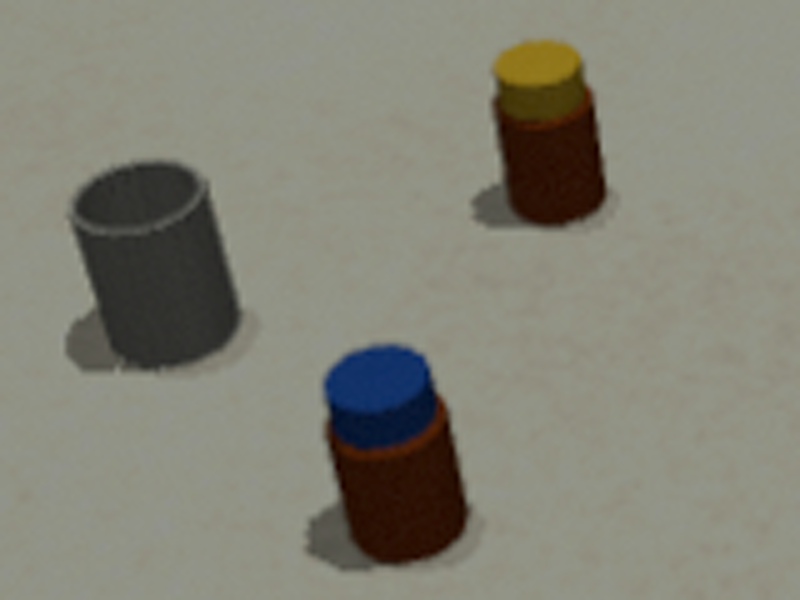

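View pics/sB.png

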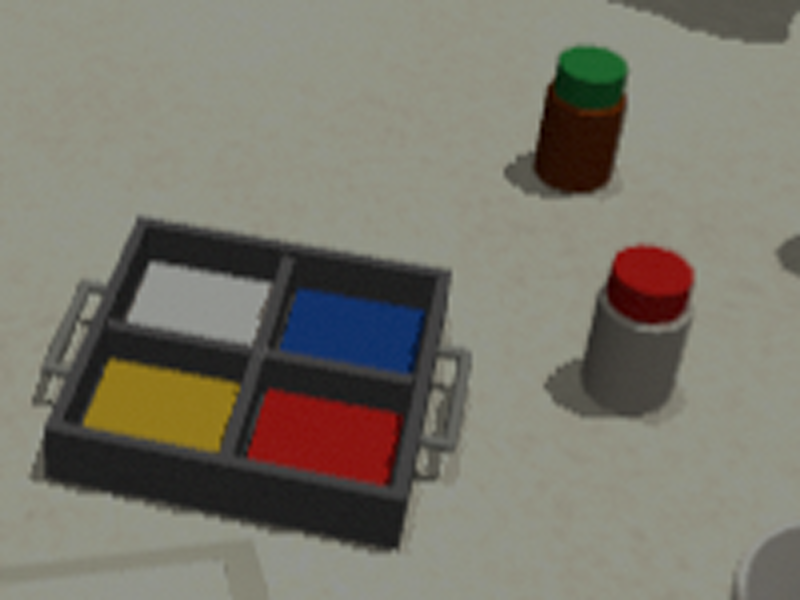

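View pics/sC.png

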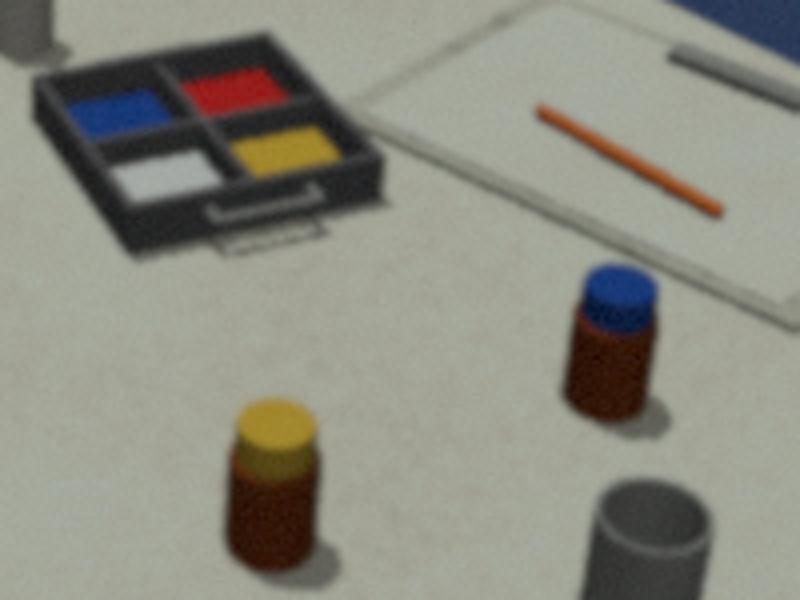

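The crops confirm the steel tumbler (scene rim about (138,229)), the blue and yellow jars, and the caddy pads. From the scene, the pads are white back-left, blue back-right, yellow front-left and red front-right. Triangulating now.

```bash
cat > h.py <<'E'
import numpy as np
from cell import arm, optics
from scipy.spatial.transform import Rotation as R
from scipy.optimize import least_squares
def T_tool(s):
    q=s["eef_rot"];T=np.eye(4);T[:3,:3]=R.from_quat([*q[1:],q[0]]).as_matrix();T[:3,3]=s["eef_pos"];return T
def cw(name,s=None):
    i=optics.camera_info(name)
    return i,(np.linalg.inv(T_tool(s)@i["tool_from_camera"]) if name=="wrist" else i["camera_from_world"])
def proj(ic,P):
    i,C=ic;p=C[:3,:3]@P+C[:3,3];x=p[:2]/p[2];x=x*(1+i["k1"]*x@x);K=i["intrinsics"];return K[:2,:2]@x+K[:2,2]
def tri(obs,x0=(0.5,0,0.05)):
    r=least_squares(lambda P:np.concatenate([proj(ic,P)-uv for ic,uv in obs]),x0);return r.x,r.fun
def onz(ic,uv,z):
    return least_squares(lambda q:proj(ic,np.array([*q,z]))-uv,(0.5,0)).x
def rel(xyz,yaw=None):
    "shift in present tool axes for TCP target (and TCP yaw of tool y axis)"
    s=arm.observe();T=T_tool(s);print("shift mm",np.round(T[:3,:3].T@(np.array(xyz)-T[:3,3])*1000,1),"yaw of tool y deg",round(np.degrees(np.arctan2(T[1,1],T[0,1])),2))
E
python3 - <<'E'
from h import *
S=cw("scene");D=cw("side");np.set_printoptions(precision=4,suppress=True)
f=lambda p,s,o:(np.array(p)+.5)/s-.5+np.array(o)
B=lambda *p:f(p,4,(290,190))
o=dict(red=((510.5,226.3),(231.5,166.6)),yel=((217,202.3),(358.7,296.5)),blu=((185,265.2),(444.8,261.4)),grn=((437.8,205.5),(231.9,193.7)),pale=((452.9,257.4),(294.5,176.4)),
 tum=((137.7,229),(453.1,319.1)),cW=(B(140,218),B(130,205)),cB=(B(449,272),B(35,80)),cR=(B(405,495),B(270,35)),cY=(B(47,430),B(383,157)),cen=(B(262,350),B(211,125)))
c={}
for k,(a,b) in o.items():
    P,r=tri([(S,a),(D,b)]);c[k]=P;print(k,P,r.round(1))
m=np.mean([c[k] for k in("cW","cB","cR","cY")],0);print("mean",m,np.linalg.norm(c["cW"]-c["cB"]),np.linalg.norm(c["cW"]-c["cY"]))
# fit square model 154 mm at z=.03
L=[("cW",-1,-1),("cB",-1,1),("cR",1,1),("cY",1,-1),("cen",0,0)]
def g(p):
    e=np.array([np.cos(p[2]),np.sin(p[2])]);n=np.array([-e[1],e[0]]);return lambda i,j:np.array([*(p[:2]+.077*i*e+.077*j*n),p[3]])
fun=lambda p:np.concatenate([np.r_[proj(S,g(p)(i,j))-o[k][0],proj(D,g(p)(i,j))-o[k][1]] for k,i,j in L])
q=least_squares(fun,[m[0],m[1],0,.03]);print("caddy",q.x,np.degrees(q.x[2]),q.fun.round(1))
for n,i,j in(("W",-1,-1),("B",-1,1),("R",1,1),("Y",1,-1)): print(n,g(q.x)(i*37/77,j*37/77)[:2])
E
```

```text
red [0.494  0.3547 0.0677] [ 0.  -0.1  0.   0.1]
yel [ 0.4134 -0.2297  0.0683] [ 0.1 -0.1  0.1  0.1]
blu [ 0.6147 -0.2472  0.0685] [ 0.2 -0.1  0.3  0.1]
grn [0.4224 0.2268 0.0691] [ 0.1 -0.1  0.1  0.1]
pale [0.5905 0.2173 0.0678] [ 0.1 -0.1  0.1  0.1]
tum [ 0.5043 -0.365   0.0646] [ 0. -0.  0.  0.]
cW [ 0.5047 -0.0074  0.031 ] [ 0.3 -0.3  0.4  0.3]
cB [0.5441 0.1378 0.0283] [-0.2  0.2 -0.3 -0.3]
cR [0.6895 0.0976 0.0294] [-0.3  0.3 -0.5 -0.4]
cY [ 0.6498 -0.0486  0.0284] [ 0.3 -0.2  0.4  0.3]
cen [0.5982 0.0443 0.0256] [-0.9  0.8 -1.2 -1. ]
mean [0.597  0.0449 0.0292] 0.15045285440123207 0.15084971563438118
caddy [ 0.597   0.0447 -0.2703  0.0285] -15.486177819427823 [-0.5 -0.1 -0.1  2.   0.6 -0.1 -0.9 -0.6  0.3  1.7  0.  -0.5 -0.6  0.1
  1.1  0.4 -0.6 -0.9 -1.6 -2. ]
W [0.5515 0.019 ]
B [0.5713 0.0903]
R [0.6426 0.0705]
Y [ 0.6228 -0.0008]
```

```bash
python3 -m handwheel '{"plan":[{"xyz":[-0.335,-0.042,0.088],"turn":[0,0,6.6],"jaw":1},{"xyz":[-0.335,-0.042,0.088],"turn":[0,0,6.6],"jaw":1},{"xyz":[-0.335,-0.042,0.088],"turn":[0,0,6.6],"jaw":1},{"xyz":[-0.335,-0.042,0.088],"turn":[0,0,6.6],"jaw":1},{"xyz":[-0.335,-0.042,0.088],"turn":[0,0,6.6],"jaw":1},{"xyz":[-0.335,-0.042,0.088],"turn":[0,0,6.6],"jaw":1},{"xyz":[-0.335,-0.042,0.088],"turn":[0,0,6.6],"jaw":1},{"xyz":[-0.335,-0.042,0.088],"turn":[0,0,6.6],"jaw":1},{"xyz":[-0.335,-0.042,0.088],"turn":[0,0,6.6],"jaw":1},{"xyz":[-0.335,-0.042,0.088],"turn":[0,0,6.6],"jaw":1}]}' 20
python3 - <<'E'
from h import *
import cv2
s=arm.observe();im=optics.get_image("wrist");cv2.imwrite("pics/w1.png",im[:,:,::-1])
rel((.494,.3547,.027));W=cw("wrist",s);print(s["eef_pos"],s["eef_rot"],proj(W,np.array([.494,.3547,.07])))
E
```

```text
clock: 1.1
eef_pos: [0.4937, 0.3551, 0.1509]
eef_rot: [-0.0, 0.504, 0.864, -0.0]
contact_force: [0.2, -0.0, -0.4]
finger_gap: 0.998
grip_force: 0.0
shift mm [-8.000e-01  1.000e-01  1.241e+02] yaw of tool y deg 29.53
[0.49366827 0.35512508 0.15093407] [-1.74271535e-04  5.03829146e-01  8.63803311e-01 -2.09015010e-05] [323.03093506 258.17067203]
```

View pics/w1.png

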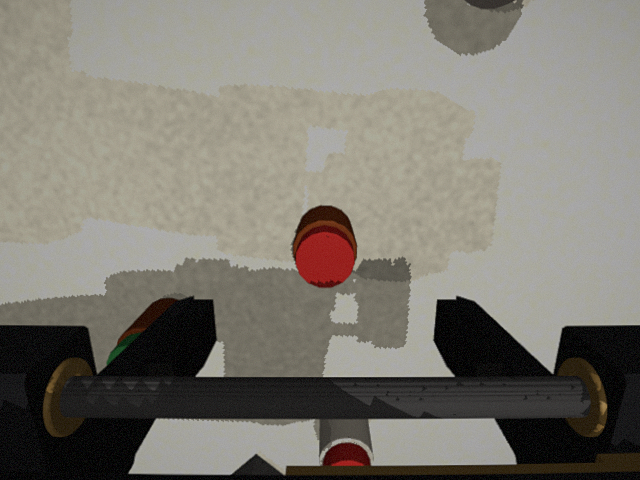

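The red cap is at (325,260), against a predicted (323,258), so it agrees to about 1 mm. Descending and gripping.

```bash
python3 -m handwheel '{"plan":[{"xyz":[-0.001,0,0.035],"turn":[0,0,0],"jaw":1},{"xyz":[-0.001,0,0.07],"turn":[0,0,0],"jaw":1},{"xyz":[-0.001,0,0.1],"turn":[0,0,0],"jaw":1},{"xyz":[-0.001,0,0.118],"turn":[0,0,0],"jaw":1},{"xyz":[-0.001,0,0.124],"turn":[0,0,0],"jaw":1},{"xyz":[-0.001,0,0.124],"turn":[0,0,0],"jaw":1},{"xyz":[-0.001,0,0.124],"turn":[0,0,0],"jaw":0.4},{"xyz":[-0.001,0,0.124],"turn":[0,0,0],"jaw":0.4},{"xyz":[-0.001,0,0.124],"turn":[0,0,0],"jaw":0.4},{"xyz":[-0.001,0,0.124],"turn":[0,0,0],"jaw":0.4}]}' 20
python3 -c "
from h import *
rel((.6426,.0705,.20))"
```

```text
clock: 2.15
eef_pos: [0.4952, 0.3537, 0.0273]
eef_rot: [0.0, 0.504, 0.864, 0.0]
contact_force: [-0.6, -0.4, 0.1]
finger_gap: 0.661
grip_force: 0.0
shift mm [-319.1  -10.7 -172.7] yaw of tool y deg 29.44
```

```bash
python3 -m handwheel '{"plan":[{"xyz":[0,0,0],"turn":[0,0,0],"jaw":0.3},{"xyz":[0,0,0],"turn":[0,0,0],"jaw":0.3},{"xyz":[0,0,0],"turn":[0,0,0],"jaw":0.3},{"xyz":[0,0,0],"turn":[0,0,0],"jaw":0.3},{"xyz":[0,0,0],"turn":[0,0,0],"jaw":0.3},{"xyz":[0,0,0],"turn":[0,0,0],"jaw":0.3},{"xyz":[0,0,-0.01],"turn":[0,0,0],"jaw":0.3},{"xyz":[0,0,-0.05],"turn":[0,0,0],"jaw":0.3},{"xyz":[0,0,-0.1],"turn":[0,0,0],"jaw":0.3},{"xyz":[0,0,-0.133],"turn":[0,0,0],"jaw":0.3}]}' 20
python3 -c "
from h import *
rel((.6426,.0705,.16))"
```

```text
clock: 3.15
eef_pos: [0.4954, 0.3539, 0.1635]
eef_rot: [0.001, 0.504, 0.864, 0.001]
contact_force: [0.2, 0.2, -1.5]
finger_gap: 0.467
grip_force: 20.0
shift mm [-319.2  -11.2    3.6] yaw of tool y deg 29.44
```

```bash
python3 -m handwheel '{"plan":[{"xyz":[-0.02,-0.001,0],"turn":[0,0,0],"jaw":0.3},{"xyz":[-0.06,-0.002,0],"turn":[0,0,0],"jaw":0.3},{"xyz":[-0.105,-0.004,0],"turn":[0,0,0],"jaw":0.3},{"xyz":[-0.15,-0.005,0],"turn":[0,0,0],"jaw":0.3},{"xyz":[-0.195,-0.007,0],"turn":[0,0,0],"jaw":0.3},{"xyz":[-0.24,-0.009,0],"turn":[0,0,0],"jaw":0.3},{"xyz":[-0.28,-0.01,0],"turn":[0,0,0],"jaw":0.3},{"xyz":[-0.305,-0.011,0],"turn":[0,0,0],"jaw":0.3},{"xyz":[-0.319,-0.011,0],"turn":[0,0,0],"jaw":0.3},{"xyz":[-0.319,-0.011,0],"turn":[0,0,0],"jaw":0.3}]}' 20
python3 - <<'E'
from h import *
import cv2
s=arm.observe();print(s["clock"],s["finger_gap"],s["grip_force"])
for n in("scene","wrist"): cv2.imwrite(f"pics/{n}2.png",optics.get_image(n)[:,:,::-1])
rel((.6426,.0705,.0373))
E
```

```text
clock: 4.15
eef_pos: [0.6426, 0.0694, 0.1598]
eef_rot: [0.0, 0.505, 0.863, 0.0]
contact_force: [0.2, 0.5, -0.9]
finger_gap: 0.471
grip_force: 20.0
4.15 0.47106247539865503 19.98442546930164
shift mm [ -1.4   0.3 122.5] yaw of tool y deg 29.48
```

View pics/wrist2.png

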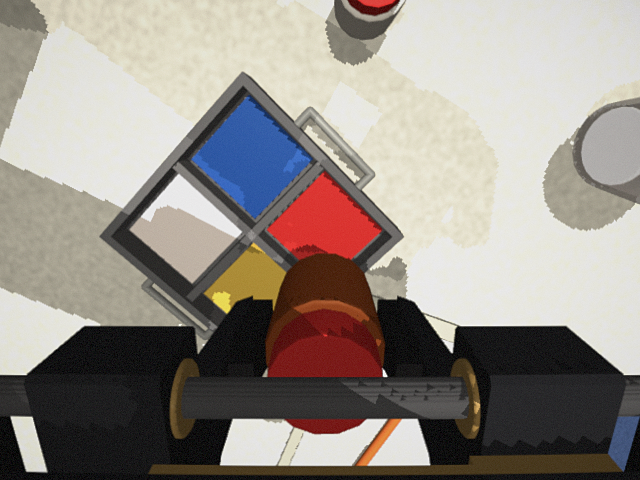

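The wrist view shows the jar held straight, with caddy rim corners at (243,73), (101,235) and (403,235), and the cross at (249,237). The red pad's top corner is near (324,174) and its right corner near (383,237).

```bash
python3 - <<'E'
from h import *
np.set_printoptions(precision=4,suppress=True)
s=arm.observe();W=cw("wrist",s)
for p in((243,73),(101,235),(403,235)): print(onz(W,p,.03))
print("cen",onz(W,(249,237),.03))
S=cw("scene")
c=np.array([.597,.0447]);th=-.2703;e=np.array([np.cos(th),np.sin(th)]);n=np.array([-e[1],e[0]])
for z in(.006,.010,.014): # red pad corners predicted in wrist view
    print(z,[proj(W,np.array([*(c+(.037+a*.031)*e+(.037+b*.031)*n),z])).round(0) for a,b in((-1,1),(1,1))], [proj(W,np.array([*(c+(-.037+a*.031)*e+(.037+b*.031)*n),z])).round(0) for a,b in((-1,-1),(-1,1),(1,1))])
E
```

```text
[0.5448 0.1398]
[ 0.5035 -0.006 ]
[0.6907 0.0998]
cen [0.5964 0.0448]
0.006 [array([323., 171.]), array([381., 229.])] [array([192., 160.]), array([249.,  96.]), array([312., 160.])]
0.01 [array([323., 172.]), array([381., 230.])] [array([190., 160.]), array([248.,  96.]), array([312., 160.])]
0.014 [array([323., 173.]), array([382., 232.])] [array([188., 161.]), array([247.,  95.]), array([311., 160.])]
```

```bash
python3 -m handwheel '{"plan":[{"xyz":[-0.002,0,0.03],"turn":[0,0,0],"jaw":0.3},{"xyz":[-0.002,0,0.07],"turn":[0,0,0],"jaw":0.3},{"xyz":[-0.002,0,0.1],"turn":[0,0,0],"jaw":0.3},{"xyz":[-0.002,0,0.113],"turn":[0,0,0],"jaw":0.3},{"xyz":[-0.002,0,0.117],"turn":[0,0,0],"jaw":0.3},{"xyz":[-0.002,0,0.119],"turn":[0,0,0],"jaw":0.3},{"xyz":[-0.002,0,0.12],"turn":[0,0,0],"jaw":0.3},{"xyz":[-0.002,0,0.121],"turn":[0,0,0],"jaw":0.3},{"xyz":[-0.002,0,0.1215],"turn":[0,0,0],"jaw":0.3},{"xyz":[-0.002,0,0.1215],"turn":[0,0,0],"jaw":0.3}]}' 20
```

```text
clock: 5.25
eef_pos: [0.6434, 0.0687, 0.0387]
eef_rot: [0.0, 0.504, 0.864, 0.0]
contact_force: [-0.4, 1.0, -0.9]
finger_gap: 0.47
grip_force: 20.0
```

```bash
python3 -m handwheel '{"plan":[{"xyz":[0,0,0.0005],"turn":[0,0,0],"jaw":0.3},{"xyz":[0,0,0.001],"turn":[0,0,0],"jaw":0.3},{"xyz":[0,0,0.001],"turn":[0,0,0],"jaw":0.3}]}' 20
```

```text
clock: 5.55
eef_pos: [0.6432, 0.0687, 0.0372]
eef_rot: [-0.0, 0.504, 0.864, -0.0]
contact_force: [-0.2, 0.2, -1.0]
finger_gap: 0.468
grip_force: 20.0
```

```bash
python3 -m handwheel '{"plan":[{"xyz":[0,0,0.0005],"turn":[0,0,0],"jaw":0.3},{"xyz":[0,0,0.0005],"turn":[0,0,0],"jaw":0.3}]}' 20;python3 -m handwheel '{"plan":[{"xyz":[0,0,0.0005],"turn":[0,0,0],"jaw":0.3},{"xyz":[0,0,0.0005],"turn":[0,0,0],"jaw":0.3}]}' 20
```

```text
clock: 5.75
eef_pos: [0.6433, 0.0687, 0.0368]
eef_rot: [0.0, 0.504, 0.864, -0.0]
contact_force: [0.1, -0.2, -0.6]
finger_gap: 0.471
grip_force: 20.0
clock: 5.95
eef_pos: [0.6433, 0.0687, 0.0368]
eef_rot: [0.0, 0.504, 0.864, 0.0]
contact_force: [-2.6, -0.3, 4.5]
finger_gap: 0.469
grip_force: 20.0
```

```bash
python3 -m handwheel '{"plan":[{"xyz":[0,0,0],"turn":[0,0,0],"jaw":0.62},{"xyz":[0,0,0],"turn":[0,0,0],"jaw":0.62},{"xyz":[0,0,0],"turn":[0,0,0],"jaw":0.62},{"xyz":[0,0,0],"turn":[0,0,0],"jaw":0.62},{"xyz":[0,0,-0.01],"turn":[0,0,0],"jaw":0.62},{"xyz":[0,0,-0.03],"turn":[0,0,0],"jaw":0.62},{"xyz":[0,0,-0.06],"turn":[0,0,0],"jaw":0.62},{"xyz":[0,0,-0.1],"turn":[0,0,0],"jaw":0.8},{"xyz":[0,0,-0.12],"turn":[0,0,0],"jaw":1},{"xyz":[0,0,-0.12],"turn":[0,0,0],"jaw":1}]}' 20
python3 - <<'E'
from h import *
import cv2
s=arm.observe()
cv2.imwrite("pics/scene3.png",cv2.resize(optics.get_image("scene")[190:340,290:490,::-1],None,fx=3,fy=3))
rel((.6147,-.2472,.15))
E
```

```text
clock: 6.95
eef_pos: [0.6445, 0.0687, 0.1603]
eef_rot: [0.003, 0.504, 0.864, 0.002]
contact_force: [-0.0, 0.3, -0.2]
finger_gap: 0.869
grip_force: 0.0
shift mm [-260.9 -180.5    7.7] yaw of tool y deg 29.45
```

View pics/scene3.png

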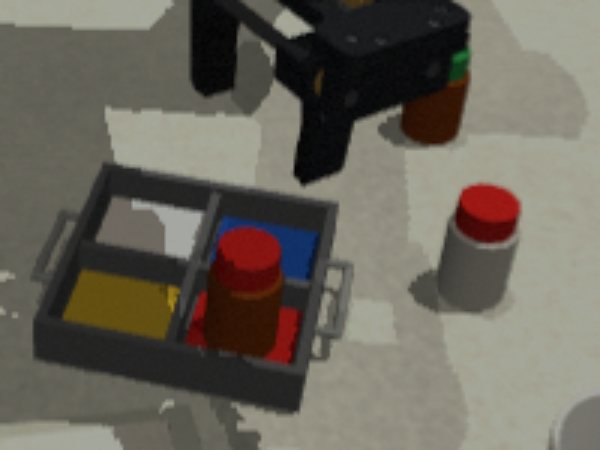

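Red stands upright on its pad at crop (247,300). Moving on to the blue jar.

```bash
python3 -m handwheel '{"plan":[{"xyz":[-0.261,-0.18,0.007],"turn":[0,0,0],"jaw":1},{"xyz":[-0.261,-0.18,0.007],"turn":[0,0,0],"jaw":1},{"xyz":[-0.261,-0.18,0.007],"turn":[0,0,0],"jaw":1},{"xyz":[-0.261,-0.18,0.007],"turn":[0,0,0],"jaw":1},{"xyz":[-0.261,-0.18,0.007],"turn":[0,0,0],"jaw":1},{"xyz":[-0.261,-0.18,0.007],"turn":[0,0,0],"jaw":1},{"xyz":[-0.261,-0.18,0.007],"turn":[0,0,0],"jaw":1},{"xyz":[-0.261,-0.18,0.007],"turn":[0,0,0],"jaw":1},{"xyz":[-0.261,-0.18,0.007],"turn":[0,0,0],"jaw":1},{"xyz":[-0.261,-0.18,0.007],"turn":[0,0,0],"jaw":1}]}' 20
python3 - <<'E'
from h import *
import cv2
rel((.6147,-.2472,.027))
s=arm.observe();W=cw("wrist",s);p=proj(W,np.array([.6147,-.2472,.07]))
im=optics.get_image("wrist")[:,:,::-1].copy();h=cv2.cvtColor(im,cv2.COLOR_BGR2HSV)
m=cv2.inRange(h,(100,150,60),(120,255,255));_,l,st,ce=cv2.connectedComponentsWithStats(m);print(p,st[st[:,4]>200],ce[st[:,4]>200])
E
```

```text
clock: 8.0
eef_pos: [0.615, -0.245, 0.149]
eef_rot: [-0.0, 0.503, 0.864, 0.0]
contact_force: [-1.1, 0.1, -0.6]
finger_gap: 0.998
grip_force: 0.0
shift mm [ -1.9  -1.4 122. ] yaw of tool y deg 29.56
[320.53736072 261.31540569] [[     0      0    640    480 304485]
 [   293    226     59     62   2712]] [[319.47258814 239.33820385]
 [322.5759587  257.67146018]]
```

The blue cap is within about 1 mm of prediction, so I'm descending.

```bash
python3 -m handwheel '{"plan":[{"xyz":[-0.001,-0.001,0.035],"turn":[0,0,0],"jaw":1},{"xyz":[-0.001,-0.001,0.07],"turn":[0,0,0],"jaw":1},{"xyz":[-0.001,-0.001,0.1],"turn":[0,0,0],"jaw":0.9},{"xyz":[-0.001,-0.001,0.116],"turn":[0,0,0],"jaw":0.8},{"xyz":[-0.001,-0.001,0.122],"turn":[0,0,0],"jaw":0.7},{"xyz":[-0.001,-0.001,0.122],"turn":[0,0,0],"jaw":0.6},{"xyz":[-0.001,-0.001,0.122],"turn":[0,0,0],"jaw":0.3},{"xyz":[-0.001,-0.001,0.122],"turn":[0,0,0],"jaw":0.3},{"xyz":[-0.001,-0.001,0.122],"turn":[0,0,0],"jaw":0.3},{"xyz":[-0.001,-0.001,0.122],"turn":[0,0,0],"jaw":0.3}]}' 20
python3 -m handwheel '{"plan":[{"xyz":[0,0,0],"turn":[0,0,0],"jaw":0.3},{"xyz":[0,0,0],"turn":[0,0,0],"jaw":0.3},{"xyz":[0,0,0],"turn":[0,0,0],"jaw":0.3}]}' 20
python3 -m handwheel '{"plan":[{"xyz":[0,0,-0.01],"turn":[0,0,0],"jaw":0.3},{"xyz":[0,0,-0.05],"turn":[0,0,0],"jaw":0.3},{"xyz":[0,0,-0.1],"turn":[0,0,0],"jaw":0.3},{"xyz":[0,0,-0.14],"turn":[0,0,0],"jaw":0.3},{"xyz":[0,0,-0.153],"turn":[0,0,0],"jaw":0.3},{"xyz":[0,0,-0.153],"turn":[0,0,0],"jaw":0.3}]}' 20
python3 -c "
from h import *
rel((.5713,.0910,.18))"
```

```text
clock: 9.05
eef_pos: [0.615, -0.2485, 0.0285]
eef_rot: [0.001, 0.504, 0.864, 0.0]
contact_force: [0.3, 1.6, 5.8]
finger_gap: 0.468
grip_force: 20.0
clock: 9.35
eef_pos: [0.615, -0.2485, 0.0285]
eef_rot: [0.001, 0.504, 0.864, 0.0]
contact_force: [0.3, 1.9, 6.1]
finger_gap: 0.471
grip_force: 20.0
clock: 9.95
eef_pos: [0.6147, -0.2487, 0.1821]
eef_rot: [0.002, 0.504, 0.864, -0.0]
contact_force: [0.3, 0.1, -1.6]
finger_gap: 0.473
grip_force: 20.0
shift mm [317.2 129.2   1.3] yaw of tool y deg 29.44
```

```bash
python3 -m handwheel '{"plan":[{"xyz":[0.018,0.007,0],"turn":[0,0,0],"jaw":0.3},{"xyz":[0.056,0.023,0],"turn":[0,0,0],"jaw":0.3},{"xyz":[0.098,0.04,0],"turn":[0,0,0],"jaw":0.3},{"xyz":[0.14,0.057,0],"turn":[0,0,0],"jaw":0.3},{"xyz":[0.182,0.074,0],"turn":[0,0,0],"jaw":0.3},{"xyz":[0.224,0.091,0],"turn":[0,0,0],"jaw":0.3},{"xyz":[0.266,0.108,0],"turn":[0,0,0],"jaw":0.3},{"xyz":[0.3,0.122,0],"turn":[0,0,0],"jaw":0.3},{"xyz":[0.317,0.129,0],"turn":[0,0,0],"jaw":0.3},{"xyz":[0.317,0.129,0],"turn":[0,0,0],"jaw":0.3}]}' 20
python3 -c "
from h import *
rel((.5713,.0910,.040))"
```

```text
clock: 10.95
eef_pos: [0.5695, 0.0933, 0.178]
eef_rot: [-0.002, 0.503, 0.864, -0.001]
contact_force: [0.3, -0.4, -1.5]
finger_gap: 0.47
grip_force: 20.0
shift mm [ -3.2   0.9 138. ] yaw of tool y deg 29.63
```

```bash
python3 -m handwheel '{"plan":[{"xyz":[-0.002,0,0.03],"turn":[0,0,0],"jaw":0.3},{"xyz":[-0.002,0,0.07],"turn":[0,0,0],"jaw":0.3},{"xyz":[-0.002,0,0.105],"turn":[0,0,0],"jaw":0.3},{"xyz":[-0.002,0,0.124],"turn":[0,0,0],"jaw":0.3},{"xyz":[-0.002,0,0.132],"turn":[0,0,0],"jaw":0.3},{"xyz":[-0.002,0,0.135],"turn":[0,0,0],"jaw":0.3},{"xyz":[-0.002,0,0.137],"turn":[0,0,0],"jaw":0.3},{"xyz":[-0.002,0,0.138],"turn":[0,0,0],"jaw":0.3},{"xyz":[-0.002,0,0.1385],"turn":[0,0,0],"jaw":0.3},{"xyz":[-0.002,0,0.1385],"turn":[0,0,0],"jaw":0.3}]}' 20
python3 -c "
from h import *
rel((.5713,.0910,.0382))"
python3 -m handwheel '{"plan":[{"xyz":[0,0,0.0005],"turn":[0,0,0],"jaw":0.3},{"xyz":[0,0,0.0005],"turn":[0,0,0],"jaw":0.3}]}' 20
```

```text
clock: 11.95
eef_pos: [0.5721, 0.0893, 0.0423]
eef_rot: [0.0, 0.504, 0.864, 0.0]
contact_force: [0.1, 0.1, -0.5]
finger_gap: 0.471
grip_force: 20.0
shift mm [1.8 0.1 4.1] yaw of tool y deg 29.45
clock: 12.15
eef_pos: [0.5719, 0.0893, 0.0414]
eef_rot: [0.0, 0.504, 0.864, 0.0]
contact_force: [0.5, -0.5, -0.4]
finger_gap: 0.467
grip_force: 20.0
```

```bash
python3 -m handwheel '{"plan":[{"xyz":[0.001,0,0.001],"turn":[0,0,0],"jaw":0.3},{"xyz":[0.001,0,0.0015],"turn":[0,0,0],"jaw":0.3},{"xyz":[0.001,0,0.002],"turn":[0,0,0],"jaw":0.3}]}' 20
python3 -m handwheel '{"plan":[{"xyz":[0,0,0.0005],"turn":[0,0,0],"jaw":0.3},{"xyz":[0,0,0.0005],"turn":[0,0,0],"jaw":0.3}]}' 20
python3 -m handwheel '{"plan":[{"xyz":[0,0,0.0005],"turn":[0,0,0],"jaw":0.3},{"xyz":[0,0,0.0005],"turn":[0,0,0],"jaw":0.3}]}' 20
```

```text
clock: 12.45
eef_pos: [0.5714, 0.0902, 0.0392]
eef_rot: [-0.0, 0.504, 0.864, -0.0]
contact_force: [0.6, 0.1, -1.4]
finger_gap: 0.473
grip_force: 20.0
clock: 12.65
eef_pos: [0.5714, 0.0902, 0.0387]
eef_rot: [-0.0, 0.504, 0.864, -0.0]
contact_force: [-0.2, -0.7, -0.4]
finger_gap: 0.471
grip_force: 20.0
clock: 12.85
eef_pos: [0.5714, 0.0902, 0.0386]
eef_rot: [0.0, 0.504, 0.864, 0.0]
contact_force: [-2.4, 0.7, 4.3]
finger_gap: 0.474
grip_force: 20.0
```

Contact made. I'll release, lift, then go to yellow.

```bash
python3 -m handwheel '{"plan":[{"xyz":[0,0,0],"turn":[0,0,0],"jaw":0.62},{"xyz":[0,0,0],"turn":[0,0,0],"jaw":0.62},{"xyz":[0,0,0],"turn":[0,0,0],"jaw":0.62},{"xyz":[0,0,0],"turn":[0,0,0],"jaw":0.62},{"xyz":[0,0,-0.01],"turn":[0,0,0],"jaw":0.62},{"xyz":[0,0,-0.03],"turn":[0,0,0],"jaw":0.62},{"xyz":[0,0,-0.06],"turn":[0,0,0],"jaw":0.62},{"xyz":[0,0,-0.1],"turn":[0,0,0],"jaw":0.8},{"xyz":[0,0,-0.12],"turn":[0,0,0],"jaw":1},{"xyz":[0,0,-0.12],"turn":[0,0,0],"jaw":1}]}' 20
python3 -c "
from h import *
rel((.4134,-.2297,.15))"
```

```text
clock: 13.85
eef_pos: [0.5726, 0.0902, 0.1618]
eef_rot: [0.003, 0.504, 0.864, 0.002]
contact_force: [-0.2, 0.0, 0.2]
finger_gap: 0.869
grip_force: 0.0
shift mm [-200.3 -296.    10.9] yaw of tool y deg 29.45
```

```bash
python3 -m handwheel '{"plan":[{"xyz":[-0.2,-0.296,0.009],"turn":[0,0,0],"jaw":1},{"xyz":[-0.2,-0.296,0.009],"turn":[0,0,0],"jaw":1},{"xyz":[-0.2,-0.296,0.009],"turn":[0,0,0],"jaw":1},{"xyz":[-0.2,-0.296,0.009],"turn":[0,0,0],"jaw":1},{"xyz":[-0.2,-0.296,0.009],"turn":[0,0,0],"jaw":1},{"xyz":[-0.2,-0.296,0.009],"turn":[0,0,0],"jaw":1},{"xyz":[-0.2,-0.296,0.009],"turn":[0,0,0],"jaw":1},{"xyz":[-0.2,-0.296,0.009],"turn":[0,0,0],"jaw":1},{"xyz":[-0.2,-0.296,0.009],"turn":[0,0,0],"jaw":1},{"xyz":[-0.2,-0.296,0.009],"turn":[0,0,0],"jaw":1}]}' 20
python3 - <<'E'
from h import *
import cv2
rel((.4134,-.2297,.028))
s=arm.observe();W=cw("wrist",s);p=proj(W,np.array([.4134,-.2297,.07]))
im=optics.get_image("wrist")[:,:,::-1].copy();h=cv2.cvtColor(im,cv2.COLOR_BGR2HSV)
m=cv2.inRange(h,(18,150,60),(32,255,255));_,l,st,ce=cv2.connectedComponentsWithStats(m);print(p,st[st[:,4]>200],ce[st[:,4]>200])
cv2.imwrite("pics/scene4.png",optics.get_image("scene")[:,:,::-1])
E
```

```text
clock: 14.85
eef_pos: [0.4121, -0.2284, 0.1488]
eef_rot: [-0.001, 0.504, 0.864, 0.0]
contact_force: [0.3, -0.2, 0.2]
finger_gap: 1.003
grip_force: 0.0
shift mm [ -1.9   0.6 120.8] yaw of tool y deg 29.47
[323.79074947 261.40439483] [[     0      0    640    480 303811]
 [   297    226     60     62   2926]] [[319.43130433 239.08618845]
 [326.51332878 256.40533151]]
```

View pics/scene4.png

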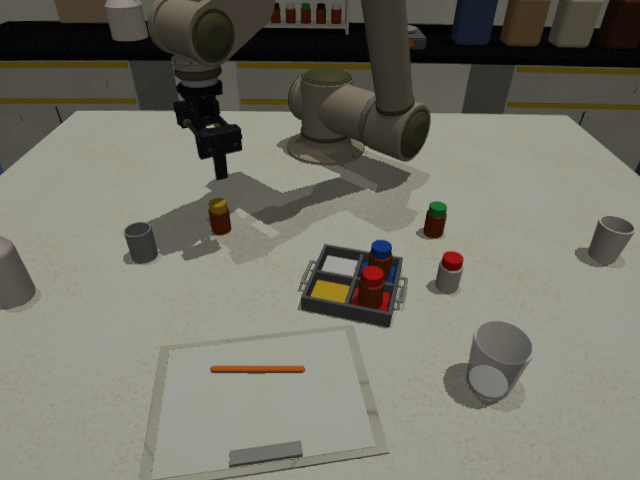

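Red (372,288) and blue (381,263) stand in their own compartments. The yellow cap is within 1-2 mm, so I'm descending.

```bash
python3 -m handwheel '{"plan":[{"xyz":[-0.001,0.001,0.035],"turn":[0,0,0],"jaw":1},{"xyz":[-0.001,0.001,0.07],"turn":[0,0,0],"jaw":1},{"xyz":[-0.001,0.001,0.1],"turn":[0,0,0],"jaw":0.9},{"xyz":[-0.001,0.001,0.115],"turn":[0,0,0],"jaw":0.8},{"xyz":[-0.001,0.001,0.12],"turn":[0,0,0],"jaw":0.7},{"xyz":[-0.001,0.001,0.12],"turn":[0,0,0],"jaw":0.65},{"xyz":[-0.001,0.001,0.12],"turn":[0,0,0],"jaw":0.6},{"xyz":[-0.001,0.001,0.12],"turn":[0,0,0],"jaw":0.3},{"xyz":[-0.001,0.001,0.12],"turn":[0,0,0],"jaw":0.3},{"xyz":[-0.001,0.001,0.12],"turn":[0,0,0],"jaw":0.3}]}' 20
python3 -m handwheel '{"plan":[{"xyz":[0,0,0],"turn":[0,0,0],"jaw":0.3},{"xyz":[0,0,0],"turn":[0,0,0],"jaw":0.3},{"xyz":[0,0,0],"turn":[0,0,0],"jaw":0.3}]}' 20
python3 -m handwheel '{"plan":[{"xyz":[0,0,-0.01],"turn":[0,0,0],"jaw":0.3},{"xyz":[0,0,-0.05],"turn":[0,0,0],"jaw":0.3},{"xyz":[0,0,-0.1],"turn":[0,0,0],"jaw":0.3},{"xyz":[0,0,-0.14],"turn":[0,0,0],"jaw":0.3},{"xyz":[0,0,-0.153],"turn":[0,0,0],"jaw":0.3},{"xyz":[0,0,-0.153],"turn":[0,0,0],"jaw":0.3}]}' 20
python3 -c "
from h import *
rel((.6228,.0000,.18))"
```

```text
clock: 15.95
eef_pos: [0.4137, -0.23, 0.03]
eef_rot: [0.001, 0.504, 0.864, -0.0]
contact_force: [0.6, 2.0, 6.7]
finger_gap: 0.47
grip_force: 20.0
clock: 16.25
eef_pos: [0.4137, -0.23, 0.03]
eef_rot: [0.001, 0.504, 0.864, -0.0]
contact_force: [0.8, 1.6, 7.0]
finger_gap: 0.47
grip_force: 20.0
clock: 16.85
eef_pos: [0.4136, -0.2302, 0.1846]
eef_rot: [0.002, 0.504, 0.864, -0.001]
contact_force: [-0.1, 0.4, -2.6]
finger_gap: 0.466
grip_force: 20.0
shift mm [ 97.7 295.3   4.5] yaw of tool y deg 29.44
```

```bash
python3 -m handwheel '{"plan":[{"xyz":[0.006,0.018,0],"turn":[0,0,0],"jaw":0.3},{"xyz":[0.019,0.056,0],"turn":[0,0,0],"jaw":0.3},{"xyz":[0.032,0.097,0],"turn":[0,0,0],"jaw":0.3},{"xyz":[0.045,0.137,0],"turn":[0,0,0],"jaw":0.3},{"xyz":[0.059,0.178,0],"turn":[0,0,0],"jaw":0.3},{"xyz":[0.072,0.218,0],"turn":[0,0,0],"jaw":0.3},{"xyz":[0.085,0.256,0],"turn":[0,0,0],"jaw":0.3},{"xyz":[0.094,0.283,0],"turn":[0,0,0],"jaw":0.3},{"xyz":[0.097,0.295,0],"turn":[0,0,0],"jaw":0.3},{"xyz":[0.097,0.295,0],"turn":[0,0,0],"jaw":0.3}]}' 20
python3 -c "
from h import *
rel((.6228,.0000,.0415))"
```

```text
clock: 17.85
eef_pos: [0.6225, 0.0003, 0.1808]
eef_rot: [-0.001, 0.504, 0.864, -0.0]
contact_force: [-0.5, -0.4, -1.2]
finger_gap: 0.469
grip_force: 20.0
shift mm [ -0.6   0.4 139.3] yaw of tool y deg 29.52
```

```bash
python3 -m handwheel '{"plan":[{"xyz":[0,0,0.03],"turn":[0,0,0],"jaw":0.3},{"xyz":[0,0,0.07],"turn":[0,0,0],"jaw":0.3},{"xyz":[0,0,0.105],"turn":[0,0,0],"jaw":0.3},{"xyz":[0,0,0.124],"turn":[0,0,0],"jaw":0.3},{"xyz":[0,0,0.132],"turn":[0,0,0],"jaw":0.3},{"xyz":[0,0,0.135],"turn":[0,0,0],"jaw":0.3},{"xyz":[0,0,0.137],"turn":[0,0,0],"jaw":0.3},{"xyz":[0,0,0.138],"turn":[0,0,0],"jaw":0.3},{"xyz":[0,0,0.139],"turn":[0,0,0],"jaw":0.3},{"xyz":[0,0,0.139],"turn":[0,0,0],"jaw":0.3}]}' 20
python3 -c "
from h import *
rel((.6228,.0000,.0400))"
python3 -m handwheel '{"plan":[{"xyz":[0,0,0.0005],"turn":[0,0,0],"jaw":0.3},{"xyz":[0,0,0.0005],"turn":[0,0,0],"jaw":0.3}]}' 20
```

```text
clock: 18.85
eef_pos: [0.6227, -0.0004, 0.0437]
eef_rot: [0.0, 0.504, 0.864, 0.0]
contact_force: [-0.1, -0.2, -0.8]
finger_gap: 0.465
grip_force: 20.0
shift mm [0.3 0.3 3.7] yaw of tool y deg 29.45
clock: 19.05
eef_pos: [0.6225, -0.0003, 0.0428]
eef_rot: [0.0, 0.504, 0.864, 0.0]
contact_force: [-0.5, 0.3, -1.7]
finger_gap: 0.47
grip_force: 20.0
```

```bash
python3 -m handwheel '{"plan":[{"xyz":[0,0,0.001],"turn":[0,0,0],"jaw":0.3},{"xyz":[0,0,0.0015],"turn":[0,0,0],"jaw":0.3},{"xyz":[0,0,0.002],"turn":[0,0,0],"jaw":0.3}]}' 20
python3 -m handwheel '{"plan":[{"xyz":[0,0,0.0005],"turn":[0,0,0],"jaw":0.3},{"xyz":[0,0,0.0005],"turn":[0,0,0],"jaw":0.3}]}' 20
python3 -m handwheel '{"plan":[{"xyz":[0,0,0.0005],"turn":[0,0,0],"jaw":0.3},{"xyz":[0,0,0.0005],"turn":[0,0,0],"jaw":0.3}]}' 20
```

```text
clock: 19.35
eef_pos: [0.6225, -0.0004, 0.0407]
eef_rot: [-0.0, 0.504, 0.864, -0.0]
contact_force: [0.3, -0.3, -1.8]
finger_gap: 0.47
grip_force: 20.0
clock: 19.55
eef_pos: [0.6225, -0.0004, 0.0402]
eef_rot: [-0.0, 0.504, 0.864, -0.0]
contact_force: [-0.7, -0.3, -0.8]
finger_gap: 0.469
grip_force: 20.0
clock: 19.75
eef_pos: [0.6225, -0.0004, 0.0401]
eef_rot: [0.0, 0.504, 0.864, 0.0]
contact_force: [-1.5, 0.3, 1.9]
finger_gap: 0.471
grip_force: 20.0
```

```bash
python3 -m handwheel '{"plan":[{"xyz":[0,0,0.0003],"turn":[0,0,0],"jaw":0.62},{"xyz":[0,0,0.0003],"turn":[0,0,0],"jaw":0.62},{"xyz":[0,0,0],"turn":[0,0,0],"jaw":0.62},{"xyz":[0,0,0],"turn":[0,0,0],"jaw":0.62},{"xyz":[0,0,-0.01],"turn":[0,0,0],"jaw":0.62},{"xyz":[0,0,-0.03],"turn":[0,0,0],"jaw":0.62},{"xyz":[0,0,-0.06],"turn":[0,0,0],"jaw":0.62},{"xyz":[0,0,-0.1],"turn":[0,0,0],"jaw":0.8},{"xyz":[0,0,-0.12],"turn":[0,0,0],"jaw":1},{"xyz":[0,0,-0.12],"turn":[0,0,0],"jaw":1}]}' 20
python3 -c "
from h import *
rel((.5043,-.365,.15))"
```

```text
clock: 20.75
eef_pos: [0.6237, -0.0005, 0.1636]
eef_rot: [0.003, 0.504, 0.864, 0.001]
contact_force: [-0.1, -0.0, 0.1]
finger_gap: 0.873
grip_force: 0.0
shift mm [-258.6 -283.2   13.3] yaw of tool y deg 29.45
```

```bash
python3 -m handwheel '{"plan":[{"xyz":[-0.258,-0.283,0.01],"turn":[0,0,0],"jaw":1},{"xyz":[-0.258,-0.283,0.01],"turn":[0,0,0],"jaw":1},{"xyz":[-0.258,-0.283,0.01],"turn":[0,0,0],"jaw":1},{"xyz":[-0.258,-0.283,0.01],"turn":[0,0,0],"jaw":1},{"xyz":[-0.258,-0.283,0.01],"turn":[0,0,0],"jaw":1},{"xyz":[-0.258,-0.283,0.01],"turn":[0,0,0],"jaw":1},{"xyz":[-0.258,-0.283,0.01],"turn":[0,0,0],"jaw":1},{"xyz":[-0.258,-0.283,0.01],"turn":[0,0,0],"jaw":1},{"xyz":[-0.258,-0.283,0.01],"turn":[0,0,0],"jaw":1},{"xyz":[-0.258,-0.283,0.01],"turn":[0,0,0],"jaw":1}]}' 20
python3 - <<'E'
from h import *
import cv2
rel((.5043,-.365,.028))
s=arm.observe();W=cw("wrist",s);print(proj(W,np.array([.5043,-.365,.066])))
cv2.imwrite("pics/w5.png",optics.get_image("wrist")[:,:,::-1])
cv2.imwrite("pics/side5.png",optics.get_image("side")[:,:,::-1])
E
```

```text
clock: 21.75
eef_pos: [0.5024, -0.3639, 0.1487]
eef_rot: [-0.001, 0.505, 0.863, 0.0]
contact_force: [-0.3, 0.3, -0.9]
finger_gap: 1.001
grip_force: 0.0
shift mm [ -2.1   1.1 120.7] yaw of tool y deg 29.37
[324.76574089 259.61076951]
```

View pics/w5.png

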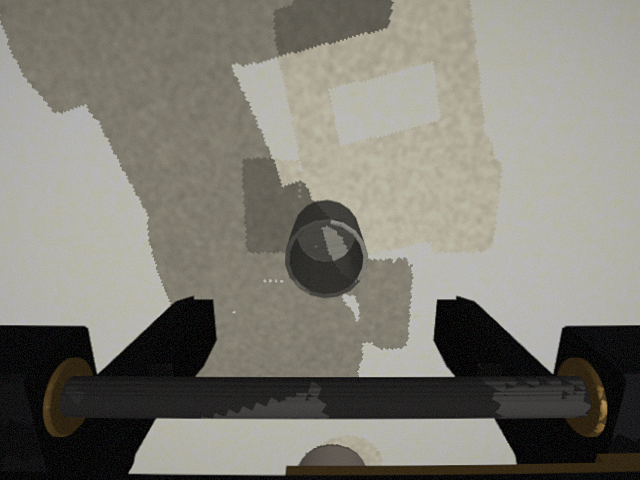

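View pics/side5.png

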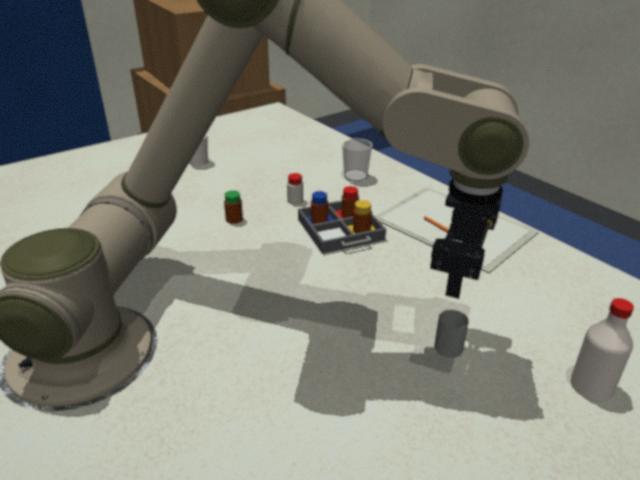

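The tumbler rim is centred at (326,258), and the prediction was (325,260). The side view shows blue, red and yellow upright in the caddy with the white compartment empty. Gripping the tumbler.

```bash
python3 -m handwheel '{"plan":[{"xyz":[-0.001,0.001,0.035],"turn":[0,0,0],"jaw":1},{"xyz":[-0.001,0.001,0.07],"turn":[0,0,0],"jaw":1},{"xyz":[-0.001,0.001,0.1],"turn":[0,0,0],"jaw":1},{"xyz":[-0.001,0.001,0.115],"turn":[0,0,0],"jaw":0.9},{"xyz":[-0.001,0.001,0.12],"turn":[0,0,0],"jaw":0.8},{"xyz":[-0.001,0.001,0.12],"turn":[0,0,0],"jaw":0.7},{"xyz":[-0.001,0.001,0.12],"turn":[0,0,0],"jaw":0.6},{"xyz":[-0.001,0.001,0.12],"turn":[0,0,0],"jaw":0.4},{"xyz":[-0.001,0.001,0.12],"turn":[0,0,0],"jaw":0.4},{"xyz":[-0.001,0.001,0.12],"turn":[0,0,0],"jaw":0.4}]}' 20
python3 -m handwheel '{"plan":[{"xyz":[0,0,0],"turn":[0,0,0],"jaw":0.4},{"xyz":[0,0,0],"turn":[0,0,0],"jaw":0.4},{"xyz":[0,0,0],"turn":[0,0,0],"jaw":0.4}]}' 20
python3 -m handwheel '{"plan":[{"xyz":[0,0,-0.01],"turn":[0,0,0],"jaw":0.4},{"xyz":[0,0,-0.05],"turn":[0,0,0],"jaw":0.4},{"xyz":[0,0,-0.1],"turn":[0,0,0],"jaw":0.4},{"xyz":[0,0,-0.14],"turn":[0,0,0],"jaw":0.4},{"xyz":[0,0,-0.153],"turn":[0,0,0],"jaw":0.4},{"xyz":[0,0,-0.153],"turn":[0,0,0],"jaw":0.4}]}' 20
python3 -c "
from h import *
rel((.5513,.0195,.18))"
```

```text
clock: 22.85
eef_pos: [0.5047, -0.3647, 0.0309]
eef_rot: [0.001, 0.504, 0.864, -0.0]
contact_force: [-0.3, 1.8, 5.8]
finger_gap: 0.554
grip_force: 20.0
clock: 23.15
eef_pos: [0.5047, -0.3647, 0.0309]
eef_rot: [0.001, 0.504, 0.864, -0.0]
contact_force: [-0.3, 3.0, 5.7]
finger_gap: 0.558
grip_force: 20.0
clock: 23.75
eef_pos: [0.5046, -0.365, 0.1856]
eef_rot: [0.002, 0.504, 0.864, -0.001]
contact_force: [-0.6, 0.3, -1.4]
finger_gap: 0.559
grip_force: 20.0
shift mm [312.  229.6   4.4] yaw of tool y deg 29.44
```

```bash
python3 -m handwheel '{"plan":[{"xyz":[0.018,0.013,0],"turn":[0,0,0],"jaw":0.4},{"xyz":[0.056,0.041,0],"turn":[0,0,0],"jaw":0.4},{"xyz":[0.095,0.07,0],"turn":[0,0,0],"jaw":0.4},{"xyz":[0.134,0.099,0],"turn":[0,0,0],"jaw":0.4},{"xyz":[0.173,0.127,0],"turn":[0,0,0],"jaw":0.4},{"xyz":[0.212,0.156,0],"turn":[0,0,0],"jaw":0.4},{"xyz":[0.25,0.184,0],"turn":[0,0,0],"jaw":0.4},{"xyz":[0.285,0.21,0],"turn":[0,0,0],"jaw":0.4},{"xyz":[0.304,0.224,0],"turn":[0,0,0],"jaw":0.4},{"xyz":[0.311,0.23,0],"turn":[0,0,0],"jaw":0.4}]}' 20
python3 -m handwheel '{"plan":[{"xyz":[0,0,0],"turn":[0,0,0],"jaw":0.4},{"xyz":[0,0,0],"turn":[0,0,0],"jaw":0.4}]}' 20
python3 - <<'E'
from h import *
import cv2
rel((.5513,.0195,.0425))
cv2.imwrite("pics/w6.png",optics.get_image("wrist")[:,:,::-1])
E
```

```text
clock: 24.75
eef_pos: [0.551, 0.0215, 0.1816]
eef_rot: [-0.001, 0.503, 0.864, -0.0]
contact_force: [-0.0, -0.2, -0.7]
finger_gap: 0.557
grip_force: 20.0
clock: 24.95
eef_pos: [0.5515, 0.0183, 0.1822]
eef_rot: [-0.0, 0.505, 0.863, -0.0]
contact_force: [-0.3, -0.7, -1.2]
finger_gap: 0.559
grip_force: 20.0
shift mm [  1.1   0.5 139.7] yaw of tool y deg 29.39
```

View pics/w6.png

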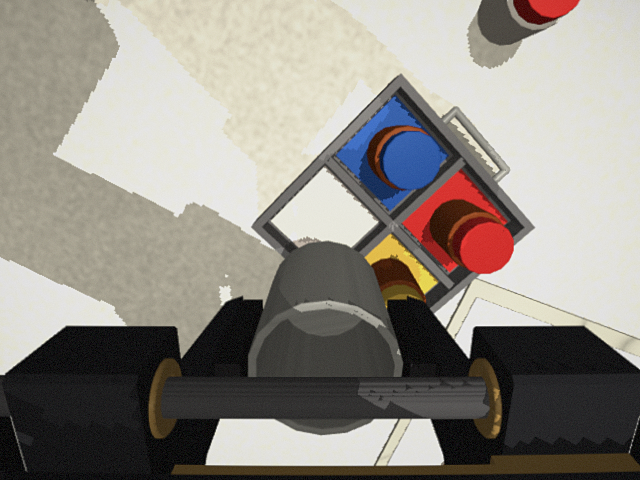

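The tumbler is held upright above the white compartment and all three jars are seated. Lowering it.

```bash
python3 -m handwheel '{"plan":[{"xyz":[0.001,0,0.03],"turn":[0,0,0],"jaw":0.4},{"xyz":[0.001,0,0.07],"turn":[0,0,0],"jaw":0.4},{"xyz":[0.001,0,0.105],"turn":[0,0,0],"jaw":0.4},{"xyz":[0.001,0,0.124],"turn":[0,0,0],"jaw":0.4},{"xyz":[0.001,0,0.132],"turn":[0,0,0],"jaw":0.4},{"xyz":[0.001,0,0.135],"turn":[0,0,0],"jaw":0.4},{"xyz":[0.001,0,0.137],"turn":[0,0,0],"jaw":0.4},{"xyz":[0.001,0,0.138],"turn":[0,0,0],"jaw":0.4},{"xyz":[0.001,0,0.139],"turn":[0,0,0],"jaw":0.4},{"xyz":[0.001,0,0.139],"turn":[0,0,0],"jaw":0.4}]}' 20
python3 -m handwheel '{"plan":[{"xyz":[0,0,0.0005],"turn":[0,0,0],"jaw":0.4},{"xyz":[0,0,0.0005],"turn":[0,0,0],"jaw":0.4}]}' 20
```

```text
clock: 26.0
eef_pos: [0.5513, 0.0202, 0.0442]
eef_rot: [0.0, 0.504, 0.864, 0.0]
contact_force: [1.1, 1.1, -1.7]
finger_gap: 0.559
grip_force: 20.0
clock: 26.2
eef_pos: [0.5512, 0.0202, 0.0434]
eef_rot: [0.0, 0.504, 0.864, 0.0]
contact_force: [0.5, 0.4, -1.3]
finger_gap: 0.56
grip_force: 20.0
```

```bash
python3 -m handwheel '{"plan":[{"xyz":[0,0,0.0005],"turn":[0,0,0],"jaw":0.4},{"xyz":[0,0,0.001],"turn":[0,0,0],"jaw":0.4},{"xyz":[0,0,0.0015],"turn":[0,0,0],"jaw":0.4}]}' 20
python3 -m handwheel '{"plan":[{"xyz":[0,0,0.0005],"turn":[0,0,0],"jaw":0.4},{"xyz":[0,0,0.0005],"turn":[0,0,0],"jaw":0.4}]}' 20
python3 -m handwheel '{"plan":[{"xyz":[0,0,0.0005],"turn":[0,0,0],"jaw":0.4},{"xyz":[0,0,0.0005],"turn":[0,0,0],"jaw":0.4}]}' 20
```

```text
clock: 26.5
eef_pos: [0.5512, 0.0202, 0.0417]
eef_rot: [-0.0, 0.504, 0.864, -0.0]
contact_force: [-0.9, 0.7, -0.2]
finger_gap: 0.556
grip_force: 20.0
clock: 26.7
eef_pos: [0.5511, 0.0202, 0.0412]
eef_rot: [-0.0, 0.504, 0.864, -0.0]
contact_force: [-0.1, -0.7, -1.1]
finger_gap: 0.559
grip_force: 20.0
clock: 26.9
eef_pos: [0.5512, 0.0202, 0.0409]
eef_rot: [0.0, 0.504, 0.864, 0.0]
contact_force: [-1.7, 0.6, 1.7]
finger_gap: 0.558
grip_force: 20.0
```

```bash
python3 -m handwheel '{"plan":[{"xyz":[0,0,0.0002],"turn":[0,0,0],"jaw":0.7},{"xyz":[0,0,0.0002],"turn":[0,0,0],"jaw":0.7},{"xyz":[0,0,0],"turn":[0,0,0],"jaw":0.7},{"xyz":[0,0,0],"turn":[0,0,0],"jaw":0.7},{"xyz":[0,0,-0.01],"turn":[0,0,0],"jaw":0.7},{"xyz":[0,0,-0.03],"turn":[0,0,0],"jaw":0.7},{"xyz":[0,0,-0.06],"turn":[0,0,0],"jaw":0.7},{"xyz":[0,0,-0.1],"turn":[0,0,0],"jaw":0.7},{"xyz":[0,0,-0.14],"turn":[0,0,0],"jaw":0.7},{"xyz":[0,0,-0.16],"turn":[0,0,0],"jaw":0.7}]}' 20
python3 -m handwheel '{"plan":[{"xyz":[0,0,-0.02],"turn":[0,0,0],"jaw":0.7},{"xyz":[0,0,-0.02],"turn":[0,0,0],"jaw":0.7},{"xyz":[0,0,-0.02],"turn":[0,0,0],"jaw":0.7},{"xyz":[0,0,-0.02],"turn":[0,0,0],"jaw":0.7}]}' 20
python3 - <<'E'
from h import *
import cv2
a=optics.get_image("scene")[170:350,290:530,::-1];b=optics.get_image("side")[150:270,200:400,::-1];w=optics.get_image("wrist")[:,:,::-1]
top=np.hstack([cv2.resize(a,(400,300)),cv2.resize(b,(400,300))]);bot=np.hstack([cv2.resize(w,(400,300)),np.zeros((300,400,3),np.uint8)])
cv2.imwrite("pics/fin.png",np.vstack([top,bot]))
E
```

```text
clock: 27.9
eef_pos: [0.5518, 0.0202, 0.2051]
eef_rot: [0.003, 0.504, 0.864, 0.001]
contact_force: [0.4, 0.1, -0.4]
finger_gap: 0.702
grip_force: 0.0
clock: 28.3
eef_pos: [0.5507, 0.0203, 0.2196]
eef_rot: [-0.001, 0.504, 0.864, -0.0]
contact_force: [-0.7, 0.1, 0.0]
finger_gap: 0.698
grip_force: 0.0
```

View pics/fin.png

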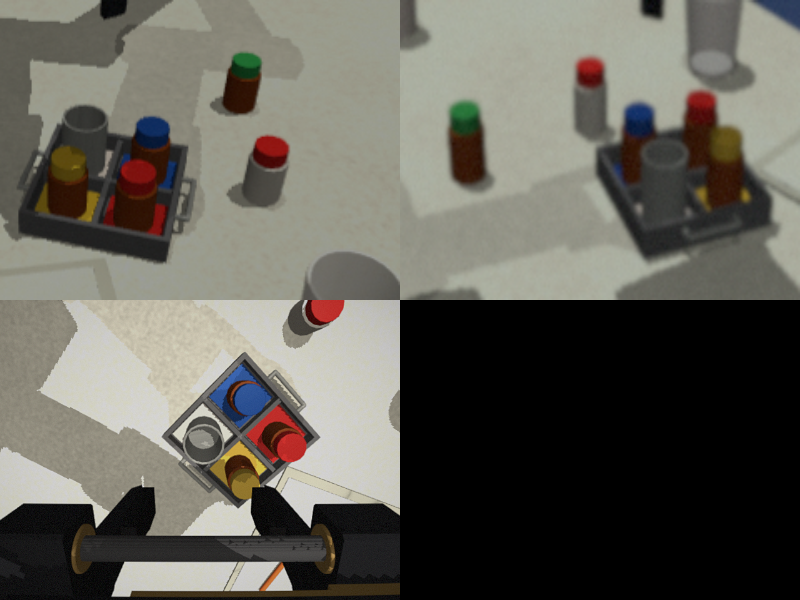

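The last picture shows all four items upright in their matching compartments. The look-alikes haven't moved and the gripper is clear.

```bash
python3 -c "
from cell import ticket
print(ticket.hand_in())"
```

```text
the job is handed in; nothing more can be done
None
```

The caddy is made up and handed in at about 28 s: the red, yellow and blue amber jars stand on their matching pads, the steel tumbler went onto the white pad last, and the green-capped and white jars were not touched.

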